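# Snap the vent cap onto the starter tub and keep it pressed

## Task

The starter has been fed, so close the vent of its tub: take the vent cap by its knob from the ceramic lid rest, set it squarely over the short neck on the tub's lid and push it straight down until it clicks over the neck's bead, then keep pressing after the click so that the cap squeezes the seal ring under it. Finish like that, with the gripper still bearing firmly down on the snapped-on cap: do not let go or ease off at the end. Keep the tub standing where it is, and leave the jug, the dough hook, the spatula and the lid rest in their places.

Things in the scene. Friction and masses are not known exactly. Their poses are not given: they have to be found in the camera images.
- tray: shallow birch tray, pulled out of the counter on runners and fixed: 400 x 880 x 50 mm outside, walls and floor 12 mm thick. Origin at the centre of its underside; its floor's top is 12 mm above the origin. x points to the counter. The loose things stand in a row along its far side.
- tub: closed round starter tub, white plastic with a grey lid, loose, about 0.6 to 1.2 kg, 127 mm across the lid, top of the lid 97 mm above the underside. Origin at the centre of its underside, z up. The vent neck stands on the lid 22 mm from the tub's axis along the tub's +x; the lid's small lifting tab is at -x.
- vent_neck (a point): foot of the vent neck: on its axis at the lid's top, z up. Neck 26 mm across, 20 mm tall, top 4 mm tapered to 18 mm. A sprung snap bead, 32 mm across, is widest 12 mm up. Resistance starts with the cap's underside 17 mm above this point, peaks at about 8 to 12 N, and falls away between 12 and 9 mm (the click); the bead then draws the cap down onto the seal, underside 4 mm above this point.
- vent_seal: dark silicone seal ring round the neck's foot, 40 mm across, 4 mm thick; origin on the neck's axis at its underside, on the lid. Springy: about 4 N per mm of squeeze, up to 3 mm. The snapped-on cap just rests on it when not pressed; pressed well, it is squeezed by about 2 mm.
- vent_cap: grey plastic snap cap, 35 g, upright on the lid rest: skirt 40 mm across, 23 mm tall, open below (28.4 mm bore through a 3 mm lip, above it 35 mm bore, 20 mm deep in all), and on top a knob 22 mm across and 20 mm tall. Origin at the centre of the skirt's underside, z up. Fingertips round the knob can rest on the skirt's flat top and push there.
- lid_rest: shallow round white ceramic dish, loose, 104 mm across and 13 mm tall, inner floor 5 mm above the origin (centre of the underside).
- jug: glass measuring jug, loose, 92 mm across, 115 mm tall, handle out to 86 mm along its -x; origin at the centre of the underside. Bystander.
- dough_hook: steel dough hook lying flat, loose, about 170 mm long along its x and 70 mm wide, 42 mm tall at its collar disc; origin under its shaft. Bystander.
- spatula: wooden-handled yellow silicone spatula lying flat, loose, 255 mm long along its x (blade at +x), 54 mm wide, 15 mm tall; origin on its underside near the middle. Bystander.
Not all that is in view belongs to the job. Of the things like the vent_cap, leave any that is purple; of the rest the smaller one is meant.

How it is judged (in metres and radians):
On the way, in this order (a step that is already met when the one before it is completed fails the run):
1. the cap is lifted clear of the lid rest (height (world z) of vent_cap above 0.06 m and contact force between vent_cap and lid_rest below 0.05 N), for 0.2 s.
2. the cap has clicked over the bead, sits square on the neck and is still being pressed onto the seal (z of vent_cap in the frame of vent_neck below 0.006 m and horizontal distance between vent_cap and vent_neck below 0.004 m and angle between the z axis of vent_cap and the z axis of vent_neck, either way round below 0.12 rad and contact force between vent_cap and vent_seal above 4 N), for 0.5 s.
At the end, for the whole second after the job is handed in: Cap snapped on (underside under 6 mm above the lid, within 4 mm of the neck's axis, square to 0.12 rad), gripper on it (over 2 N) and pressing it onto the seal with over 4 N; tub upright (0.08 rad) and within 30 mm of its start (all of step 2 and contact force between the fingers and vent_cap above 2 N and angle between tub's own z axis and vertical below 0.08 rad and distance of tub from where it was at the start of the episode below 0.03 m); the arm keeps its last pose, push and grip.
It fails at once if the tub is tipped (angle between tub's own z axis and vertical above 0.2 rad).
It fails at once if the lid rest is shoved away (distance of lid_rest from where it was at the start of the episode above 0.03 m).
It fails at once if a bystander is disturbed (distance of any of jug, dough_hook, spatula from where it was at the start of the episode above 0.025 m or angle between jug's own z axis and vertical above 0.2 rad).
It also fails if it takes over 48 s, if anything falls off the work surface, if the arm or the gripper's body presses on something with over 40 N, if the wrist force passes 120 N, or if a joint passes its speed limit or range.

## Robot

A 6-joint arm with a two-finger parallel gripper is mounted at the origin on the work surface. World frame = base frame: x ahead of the robot, y to its left, z up, the work surface at z = 0. Lengths are in mm, angles in degrees, forces in N, time in s.
With the tool pointing down it reaches from about 350 to 850 mm from the base axis. Payload 8.1 kg.
Tool frame: the origin (TCP) lies midway between the tips of the shut fingers; the grasp point (between the pads) lies 19 mm behind it (r.grasp_offset is the distance from the TCP to the grasp point, in mm); z points along the fingers, x is the direction in which the jaws open and shut, and the axes are right-handed (so a half turn about z gives the same grasp; the last joint's range is limited). The gripper opens to 85 mm and grips with 20 to 120 N. Pads are 22 mm wide; open, the fingers measure 114 mm over their backs; the gripper's body (76 mm by 85 mm) begins 54 mm behind the grasp point. The pads swing forward as they close: fully open they stand 13 mm farther back than shut.
Start: joints at [72.284, 7.471, 85.268, -0, 87.261, -4.893], TCP at [133.139, 585.046, 231.292] pointing down, gripper open.
Joint ranges: [-169.43, 169.43], [-51.17, 129.36], [1.28, 143.12], [-76.62, 256.62], [0, 156.53], [-152.29, 152.29]. Speed limits (degrees/s): [136.94, 136.94, 159.86, 180, 180, 180].

## Interface

Orientations are given as [roll, pitch, yaw] about the fixed x, y, z axes, in that order (R = Rz(yaw) Ry(pitch) Rx(roll)).
In Python, from bench import r, optics, hand_in gives the robot as it stands.
- The arm moves only by the shell command python3 -m pendant 'ROWS' [FORCE]. ROWS is JSON, a list of rows, each a list of 5 numbers: the opening, from 0 (shut) to 1 (fully open), then the shift along the tool's x, y, z in mm, then the turn about the tool's z in degrees. A call has 1 to 10 rows; each row shifts and turns the commanded pose from where the row before left it, along the tool's axes as they then stand; what a row does not reach is not made up. A row lasts 1/10 s, in which the tool goes at most 50 mm and 8.59 degrees, less where a joint would pass 70% of its speed; a pose out of reach is approached as far as the arm can. A call with a gripper value outside its range is refused whole. The fingers move at their own pace and stop on an object; FORCE is the grip in N (left out, the last holds). Time passes only in rows, so rows that do not move let the fingers close. It gives the time, the measured TCP pose, the force and the opening at its end, in the units of the state.
- r.sense(): the state, without advancing time (a new reading comes with each control period).
- optics.snapshot(name): name is "side" or "top"; returns (picture, depth): 400x640x3 uint8, blue, green, red; 400x640 float32, mm along the optical axis (not along the pixel's ray), 0 where there is no reading.
- optics.camera_params(name): a dict with "camera_matrix" (3x3 intrinsics, pixels), "eye" and "orientation" of the camera in the world. Camera axes: x right, y down, z forward; pixel columns grow to the right and rows downward; lengths in mm; the calibration is good to about 2 mm. A picture is of the moment at which its call begins. camera_params takes no time and is no camera call.
- hand_in(): hands the job in, once; it reports no verdict.
Trained networks look in the newest picture that a camera, given by its name, has taken for a name from the list of things; names that differ only in an ending like _2 or _b are one class to them, and where a whole thing is asked for, a point or a joint stands for the part that bears it (a point fixed in the world has none). Each returns a list of dicts, best first, with "score" (0 to 1); they miss things now and then, are a little off and sometimes report something else, mostly with a low value. They report only what shows in the picture. A call takes as long as a camera call. They do not tell look-alikes from the thing itself.
- optics.search_frame(camera, query): "at" ([x, y, z] in mm, in world coordinates, good to about 4 mm: the middle of the surface that is visible of it).
The state is a dict: "time": time; "joint_pos": joint angles; "qd": joint speeds; "joint_efforts": joint torques, N m; "tool_pos": TCP position; "tcp_rot": TCP orientation; "ft_force": force on the tool from outside, world axes, zero at the start; "wrist_torque": the same for the moment, N m; "finger_gap": finger opening in mm.
Only numpy, scipy, OpenCV 4.12 (cv2) and the standard library are available. Lean on these libraries where they do the work, as an engineer would, in place of code of your own. Each camera call takes 0.05 s, during which the arm holds its last target. There are 200 camera calls.

## Working session

There is one attempt and no reset: what is moved stays moved. The work goes in short steps, Python scripts to look and compute and a shell command to move; the robot and the scene stay as the last step left them, time stands still between calls to the robot, and variables do not carry over. Pictures are saved under pics/ and viewed, about 8 in all and at most 12, crops included, and the job is handed in when it is done.

```bash
mkdir -p pics
python3 - <<'E'
from bench import r, optics
import cv2,numpy as np
s=r.sense();print({k:np.round(v,2).tolist() for k,v in s.items()}, r.grasp_offset)
ims=[]
for c in("top","side"):
    p,d=optics.snapshot(c);cv2.imwrite(f"pics/{c}0.png",p);np.save(f"pics/{c}0.npy",d)
    print(c,{k:np.round(v,2).tolist() for k,v in optics.camera_params(c).items()})
    for n in("vent_cap","vent_neck","vent_seal","tub","lid_rest","jug","dough_hook","spatula"):
        print(n,[(np.round(h["at"]).tolist(),round(h["score"],2)) for h in optics.search_frame(c,n)][:4])
E
```

```text
{'time': 0.0, 'joint_pos': [72.28, 7.51, 85.33, 0.0, 87.26, -4.89], 'qd': [0.1, 0.07, -0.04, 0.07, -0.17, -0.08], 'joint_efforts': [-0.0, -56.94, -50.05, -0.0, 0.01, 0.0], 'tool_pos': [132.95, 584.51, 230.24], 'tcp_rot': [-179.99, 0.11, 77.18], 'ft_force': [-0.47, 0.4, -0.48], 'wrist_torque': [-0.05, 0.07, 0.04], 'finger_gap': 85.18} 18.700000000000003
top {'camera_matrix': [[478.8, 0.0, 320.99], [0.0, 478.8, 204.13], [0.0, 0.0, 1.0]], 'eye': [522.29, -9.44, 1312.9], 'orientation': [-172.93, 0.21, -89.41]}
vent_cap [([804.0, 165.0, 34.0], 0.89), ([603.0, 165.0, 42.0], 0.66), ([783.0, 69.0, 21.0], 0.61)]
vent_neck [([620.0, -7.0, 108.0], 0.82)]
vent_seal []
tub [([619.0, -6.0, 107.0], 0.91)]
lid_rest [([602.0, 148.0, 19.0], 0.56)]
jug [([572.0, -164.0, 36.0], 0.95)]
dough_hook [([593.0, 335.0, 27.0], 0.89)]
spatula [([603.0, -341.0, 24.0], 0.89)]
side {'camera_matrix': [[445.84, 0.0, 327.46], [0.0, 445.84, 196.59], [0.0, 0.0, 1.0]], 'eye': [448.8, 781.75, 673.11], 'orientation': [-126.08, -1.2, -163.64]}
vent_cap [([782.0, 76.0, 18.0], 0.81), ([808.0, 180.0, 31.0], 0.66), ([603.0, 177.0, 39.0], 0.61)]
vent_neck [([613.0, 28.0, 104.0], 0.65)]
vent_seal [([601.0, -13.0, 114.0], 0.42)]
tub [([615.0, 25.0, 106.0], 0.69)]
lid_rest [([603.0, 157.0, 19.0], 0.74)]
jug [([558.0, -126.0, 100.0], 0.78)]
dough_hook [([581.0, 343.0, 23.0], 0.63)]
spatula [([581.0, 342.0, 23.0], 0.68), ([508.0, -344.0, 20.0], 0.56), ([560.0, -128.0, 96.0], 0.34)]
```

View pics/top0.png

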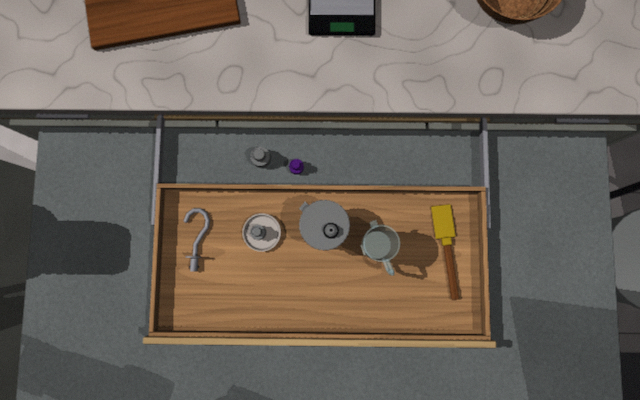

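View pics/side0.png

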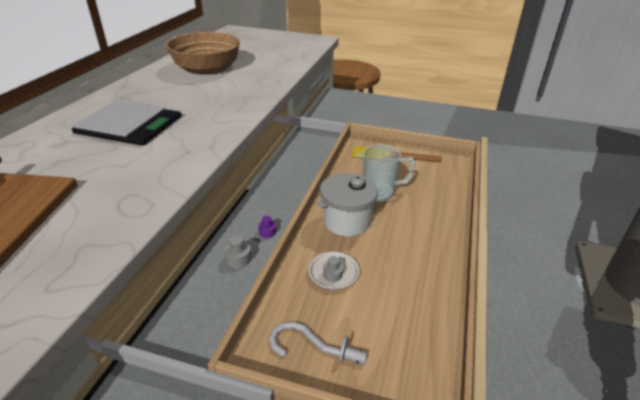

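The top view shows the dish with a grey cap at (259,232), the tub at (325,225) with its neck at (331,230), and the larger grey and purple caps behind the tray. Next I'll measure from the depth.

```bash
cat > h.py <<'E'
import numpy as np,cv2
from scipy.spatial.transform import Rotation as R
from bench import optics
def cloud(c,d):
    p=optics.camera_params(c);K=np.array(p["camera_matrix"]);v,u=np.indices(d.shape)
    P=np.stack([(u-K[0,2])/K[0,0]*d,(v-K[1,2])/K[1,1]*d,d],-1)
    W=P@R.from_euler("xyz",p["orientation"],degrees=True).as_matrix().T+np.array(p["eye"]);W[d==0]=np.nan;return W
def proj(c,X):
    p=optics.camera_params(c);K=np.array(p["camera_matrix"])
    q=(np.atleast_2d(X)-p["eye"])@R.from_euler("xyz",p["orientation"],degrees=True).as_matrix()@K.T
    return q[:,:2]/q[:,2:]
def near(W,xy,rad,z0,z1):
    P=W[np.isfinite(W[...,2])];m=(np.hypot(P[:,0]-xy[0],P[:,1]-xy[1])<rad)&(P[:,2]>z0)&(P[:,2]<z1);return P[m]
def mid(P): return np.round([(P[:,0].min()+P[:,0].max())/2,(P[:,1].min()+P[:,1].max())/2,np.median(P[:,2])],1), np.round(np.ptp(P,0),1), len(P)
E
python3 - <<'E'
from h import *
for c in("top","side"):
    W=cloud(c,np.load(f"pics/{c}0.npy"))
    P=near(W,(560,100),30,-20,60);print(c,"floor",mid(P))
    P=near(W,(603,170),60,-5,90);z=np.sort(P[:,2]);print("cap z",np.round(z[::-1][:60:3],1)); 
    print("hist",np.histogram(z,bins=range(0,80,4)))
    for a,b in((50,75),(30,50)):
        Q=near(W,(603,170),30,a,b); 
        if len(Q): print("cap",a,mid(Q),Q.mean(0).round(1))
    P=near(W,(615,0),90,80,150);print("tub hist",np.histogram(P[:,2],bins=range(80,150,4)))
    Q=near(W,(615,0),90,100,114);print("lid",mid(Q),Q.mean(0).round(1))
    Q=near(W,(600,-15),40,118,150)
    if len(Q):print("neck",mid(Q),Q.mean(0).round(1))
    P=near(W,(805,170),40,-50,90);print("big hist",np.histogram(P[:,2],bins=range(-50,80,4)))
a=cv2.imread("pics/top0.png");b=cv2.imread("pics/side0.png")
cv2.imwrite("pics/z0.png",np.vstack([cv2.resize(a[140:260,240:400],(800,600))[:600:2,::2].repeat(1,0) if 0 else cv2.resize(a[145:255,235:395],(800,550),interpolation=cv2.INTER_CUBIC)]))
E
```

```text
top floor (array([560.2, 100.5,  12.5]), array([59.5, 58.6, 28.3]), 393)
cap z [64.2 63.5 62.9 62.6 61.7 61.5 61.2 60.8 60.4 60.2 59.9 59.4 59.  58.6
 58.4 57.9 57.4 56.9 55.7 54.2]
hist (array([  0,  23, 172, 400, 410, 194, 103,  25,  10,  58,  43,  10,   3,
         5,  25,  28,   1,   0,   0]), array([ 0,  4,  8, 12, 16, 20, 24, 28, 32, 36, 40, 44, 48, 52, 56, 60, 64,
       68, 72, 76]))
cap 50 (array([602.6, 166.8,  59.9]), array([20.8, 21.8, 13.5]), 61) [602.9 166.7  59.4]
cap 30 (array([603.7, 166.6,  39.7]), array([37.6, 37.9, 19. ]), 123) [602.9 164.7  39.8]
tub hist (array([   0,    0,    3,   21,   28,   39,  488, 1090,  241,    9,   22,
         50,   46,   10,    0,    0,    0]), array([ 80,  84,  88,  92,  96, 100, 104, 108, 112, 116, 120, 124, 128,
       132, 136, 140, 144, 148]))
lid (array([619.3, -10.5, 109.3]), array([127. , 128.9,  13.2]), 1803) [619.9  -8.7 109.1]
neck (array([605.1, -27.9, 127.5]), array([30.5, 32.5, 16.4]), 131) [604.2 -26.8 127.2]
big hist (array([  0,   0,   0,   0,   0,   0,   0,   0,   0,   0,   3,  55, 159,
        74,   9,   7,   5,   6,
[... 936 characters left out ...]
1,   31,    2,    0,    0,    0]), array([ 80,  84,  88,  92,  96, 100, 104, 108, 112, 116, 120, 124, 128,
       132, 136, 140, 144, 148]))
lid (array([619.7, -10.4, 109.1]), array([127.7, 131.8,  13.9]), 1534) [619.    1.5 108.8]
neck (array([605.4, -22.5, 126.5]), array([31. , 27. , 14.2]), 113) [604.1 -20.6 125.9]
big hist (array([  0,   0,   0,   0,   0,   0,   0,   0,   0,   0,   0,  21, 351,
        50,  39,  31,  36,  32,  39,  86, 138,  23,  24,  20,  28,  20,
       100,  27,   0,   0,   0,   0]), array([-50, -46, -42, -38, -34, -30, -26, -22, -18, -14, -10,  -6,  -2,
         2,   6,  10,  14,  18,  22,  26,  30,  34,  38,  42,  46,  50,
        54,  58,  62,  66,  70,  74,  78]))
```

View pics/z0.png

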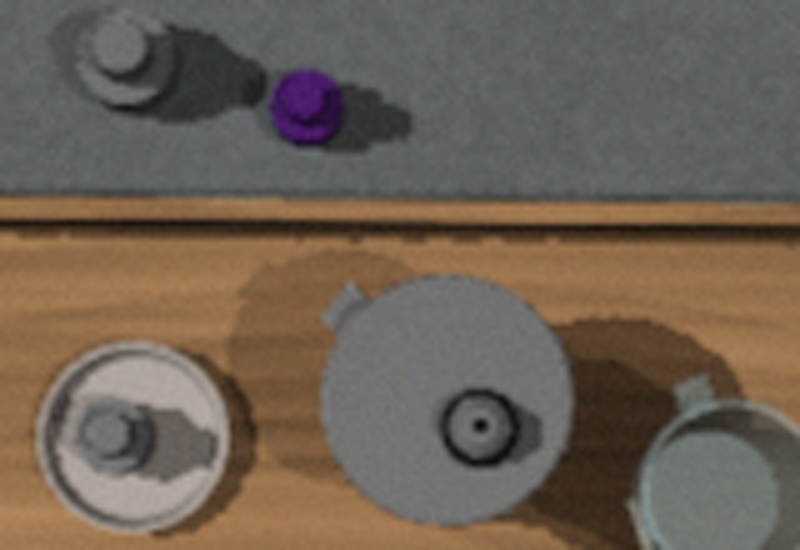

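The cap on the dish is 40 mm across its skirt and sits at about (603.5,168), with the skirt top at z≈40 and the knob top at z≈60. The other grey cap on the floor behind is larger. The neck is at about (605,-26) with the lid at z≈109. The tab points away from it and it stands about 21 mm off the tub axis, as expected. I'll move above the cap.

```bash
python3 -m pendant '[[1,-21.5,39.4,0,0],[1,-21.5,39.4,0,0],[1,-21.5,39.4,0,0],[1,-21.5,39.4,0,0],[1,-21.5,39.4,0,0],[1,-21.5,39.4,0,0],[1,-21.5,39.4,0,0],[1,-21.5,39.4,0,0],[1,-21.5,39.4,0,0],[1,-21.5,39.4,0,0]]' 40; python3 -m pendant '[[1,-21.5,39.4,0,0],[1,-21.5,39.4,0,0],[1,-21.5,39.4,0,0],[1,-21.5,39.4,0,0],[1,0,0,30,0],[1,0,0,30,0],[1,0,0,30,0],[1,0,0,0,0],[1,0,0,0,0],[1,0,0,0,0]]'
```

```text
time: 1.9
tool_pos: [470.8, 286.6, 231.5]
tcp_rot: [180.0, -0.0, 77.2]
ft_force: [0.6, 0.5, -0.6]
finger_gap: 85.3
time: 2.9
tool_pos: [605.5, 169.5, 143.8]
tcp_rot: [179.8, -0.1, 77.2]
ft_force: [0.7, 0.2, 0.4]
finger_gap: 85.5
```

```bash
python3 -m pendant '[[1,0,0,30,0],[1,0,0,25,0],[1,0,0,10,0],[1,0,0,0,0],[1,0,0,0,0],[1,0,0,0,0]]'
python3 - <<'E'
from h import *
p,d=optics.snapshot("side");np.save("pics/s1.npy",d)
u,v=proj("side",[604,168,60])[0].astype(int);print(u,v,proj("side",[[604,168,60],[604,168,40],[605.5,169.5,78]]).round(1))
cv2.imwrite("pics/s1.png",cv2.resize(p[v-60:v+60,u-80:u+80],(800,600),interpolation=cv2.INTER_CUBIC))
E
```

```text
time: 3.5
tool_pos: [605.7, 169.4, 78.6]
tcp_rot: [179.8, -0.1, 77.2]
ft_force: [0.4, 0.0, 0.3]
finger_gap: 85.4
333 259 [[333.1 259.5]
 [332.9 266.9]
 [332.4 253.1]]
```

View pics/s1.png

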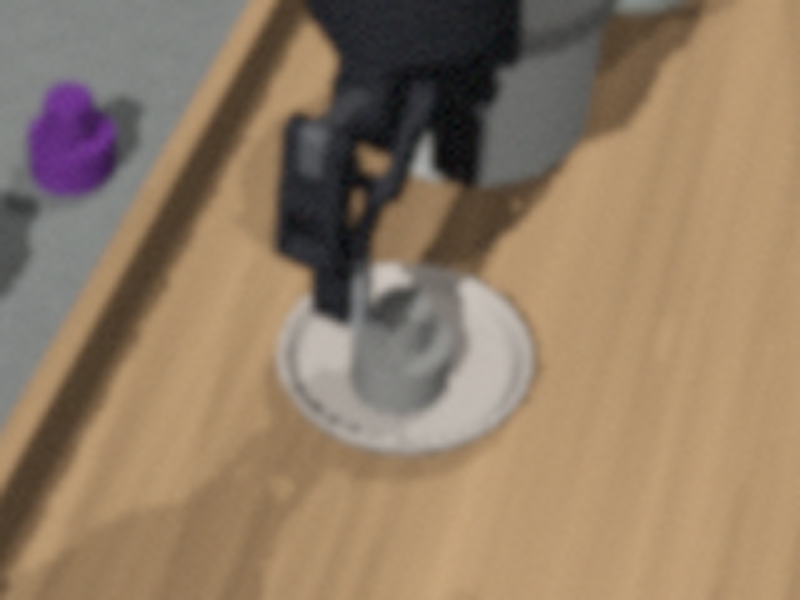

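The near finger stands over the dish, beside the cap and clear of it, and the tips are clear of the tub. I'll shift slightly, descend and close gently.

```bash
python3 -m pendant '[[1,-1.4,-1.7,12,0],[1,0,0,12,0],[1,0,0,10,0],[1,0,0,0,0],[1,0,0,0,0]]' 25; python3 -m pendant '[[0,0,0,0,0],[0,0,0,0,0],[0,0,0,0,0],[0,0,0,0,0],[0,0,0,0,0],[0,0,0,0,0],[0,0,0,0,0],[0,0,0,0,0]]'
```

```text
time: 4.05
tool_pos: [601.6, 168.0, 41.3]
tcp_rot: [-179.9, 0.0, 77.2]
ft_force: [0.5, -0.4, -0.1]
finger_gap: 85.4
time: 4.85
tool_pos: [602.4, 168.2, 42.7]
tcp_rot: [180.0, -0.0, 77.2]
ft_force: [-1.2, 0.1, 3.7]
finger_gap: 21.1
```

```bash
python3 -m pendant '[[0,0,0,0.5,0],[0,0,0,0,0],[0,0,0,0,0]]' 25;python3 -m pendant '[[0,0,0,0.5,0],[0,0,0,0,0],[0,0,0,0,0]]'
```

```text
time: 5.15
tool_pos: [602.5, 168.2, 42.6]
tcp_rot: [180.0, -0.0, 77.2]
ft_force: [-3.5, -0.7, 7.3]
finger_gap: 20.9
time: 5.45
tool_pos: [602.5, 168.2, 42.6]
tcp_rot: [180.0, -0.0, 77.2]
ft_force: [-4.1, -1.4, 11.3]
finger_gap: 20.7
```

Contact is firm with the gap at 21 mm. I'll raise the grip force and lift.

```bash
python3 -m pendant '[[0,0,0,-0.5,0],[0,0,0,0,0],[0,0,0,0,0],[0,0,0,-10,0],[0,0,0,-30,0],[0,0,0,-40,0],[0,0,0,-40,0],[0,0,0,-20,0],[0,0,0,0,0],[0,0,0,0,0]]' 70;  python3 - <<'E'
from h import *
from bench import r
s=r.sense();print(s["tool_pos"],s["ft_force"],s["finger_gap"])
p,d=optics.snapshot("side");np.save("pics/s2.npy",d)
u,v=proj("side",[604,168,170])[0].astype(int);print(u,v)
cv2.imwrite("pics/s2.png",cv2.resize(p[v-50:v+100,u-100:u+100],(800,600),interpolation=cv2.INTER_CUBIC))
E
```

```text
time: 6.45
tool_pos: [602.2, 168.1, 181.8]
tcp_rot: [180.0, -0.0, 77.2]
ft_force: [-0.1, -0.1, -0.5]
finger_gap: 19.4
[602.22782002 168.13758957 181.83672374] [-0.10695528 -0.09683352 -0.48382938] 19.42121800624857
334 215
```

View pics/s2.png

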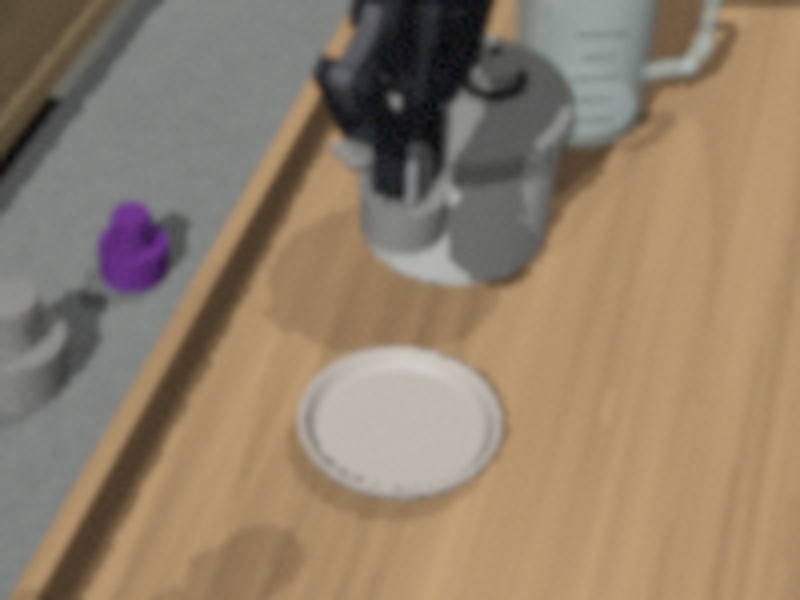

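The cap hangs level in the fingers and the dish is still in its place. I'll refine the neck position from both views using the dark seal ring and the neck top.

```bash
cat >> h.py <<'E'
def ray(c,uv,z):
    p=optics.camera_params(c);K=np.array(p["camera_matrix"]);e=np.array(p["eye"])
    q=R.from_euler("xyz",p["orientation"],degrees=True).as_matrix()@np.linalg.inv(K)@[uv[0],uv[1],1]
    return e+q*(z-e[2])/q[2]
E
python3 - <<'E'
from h import *
from scipy.optimize import least_squares
for c in("top","side"):
    im=cv2.imread(f"pics/{c}0.png");g=cv2.cvtColor(im,6)
    u,v=proj(c,[605,-26,113])[0];u0,v0=int(u)-16,int(v)-16
    m=(g[v0:v0+32,u0:u0+32]<62).astype(np.uint8)
    n,l,st,ce=cv2.connectedComponentsWithStats(m)
    i=1+np.argmax(st[1:,4]);ct=cv2.findContours((l==i).astype(np.uint8),0,1)[0]
    el=cv2.fitEllipse(cv2.convexHull(max(ct,key=len)));uv=np.array(el[0])+[u0,v0]
    print(c,st[i],el,"->",ray(c,uv,112).round(1))
    W=cloud(c,np.load(f"pics/{c}0.npy"));Q=near(W,(605,-26),20,125,133);print("neck top",mid(Q),Q.mean(0).round(1))
    L=near(W,(619,-10),75,104,115)
    hull=cv2.convexHull(L[:,:2].astype(np.float32))[:,0]
    f=least_squares(lambda q:np.hypot(*(hull-q).T)-63.5,[619,-10],loss="soft_l1");print("lid",f.x)
# cap in hand, side view
W=cloud("side",np.load("pics/s2.npy"))
Q=near(W,(603,168),30,158,176);f=least_squares(lambda q:np.hypot(*(Q[:,:2]-q).T)-20,[603,168],loss="soft_l1",f_scale=1);print("cap",f.x,len(Q),np.median(abs(f.fun)))
W0=cloud("side",np.load("pics/side0.npy"))
Q=near(W0,(603,168),30,22,36);f=least_squares(lambda q:np.hypot(*(Q[:,:2]-q).T)-20,[603,168],loss="soft_l1",f_scale=1);print("cap0",f.x,len(Q),np.median(abs(f.fun)))
E
```

```text
top [10  9 17 15 92] ((17.94938087463379, 16.14335823059082), (14.980165481567383, 16.51985740661621), 91.83088684082031) -> [605.5 -29.2 112. ]
neck top (array([603.6, -25.3, 128.2]), array([27.5, 27.3,  7.7]), 92) [604.5 -26.1 128.4]
lid [619.37117518 -10.52557469]
side [ 8 16 16  6 33] ((15.653373718261719, 17.85114860534668), (7.282539367675781, 15.27845573425293), 92.07490539550781) -> [605.2 -23.1 112. ]
neck top (array([606. , -22.5, 127.8]), array([27.4, 27. ,  7.2]), 75) [604.8 -22.7 127.8]
lid [619.9119164   -8.42899714]
cap [604.54457761 167.36681686] 166 0.5711236701642921
cap0 [604.40893326 166.586311  ] 99 0.5414911393698354
```

```bash
python3 -m pendant '[[0,-20,4.6,0,0],[0,-40,9.3,0,0],[0,-40,9.3,0,0],[0,-40,9.3,0,0],[0,-35,8.2,0,0],[0,-14,3.2,0,0],[0,0,0,8,0],[0,0,0,0,0],[0,0,0,0,0],[0,0,0,0,0]]';  python3 - <<'E'
from h import *
from scipy.optimize import least_squares
p,d=optics.snapshot("side");np.save("pics/s3.npy",d)
W=cloud("side",d)
for a,b in((151,167),(125,133)):
  Q=near(W,(604,-26),30,a,b)
  if len(Q)<8: print(len(Q));continue
  f=least_squares(lambda q:np.hypot(*(Q[:,:2]-q).T)-20,[604,-26],loss="soft_l1",f_scale=1);print(a,"cap",f.x,len(Q),mid(Q))
u,v=proj("side",[605,-26,140])[0].astype(int);print(u,v)
cv2.imwrite("pics/s3.png",cv2.resize(p[v-40:v+35,u-50:u+50],(800,600),interpolation=cv2.INTER_CUBIC))
E
```

```text
time: 7.5
tool_pos: [603.0, -24.4, 173.5]
tcp_rot: [-180.0, -0.0, 77.3]
ft_force: [0.3, -0.4, -0.5]
finger_gap: 19.4
151 cap [605.21684557 -25.18063685] 121 (array([604.7, -14.2, 159.1]), array([39.3, 22.6, 15.8]), 121)
125 cap [610.24633264 -39.69421845] 71 (array([605.3, -23.3, 127.9]), array([26.4, 27.2,  6.9]), 71)
357 173
```

View pics/s3.png

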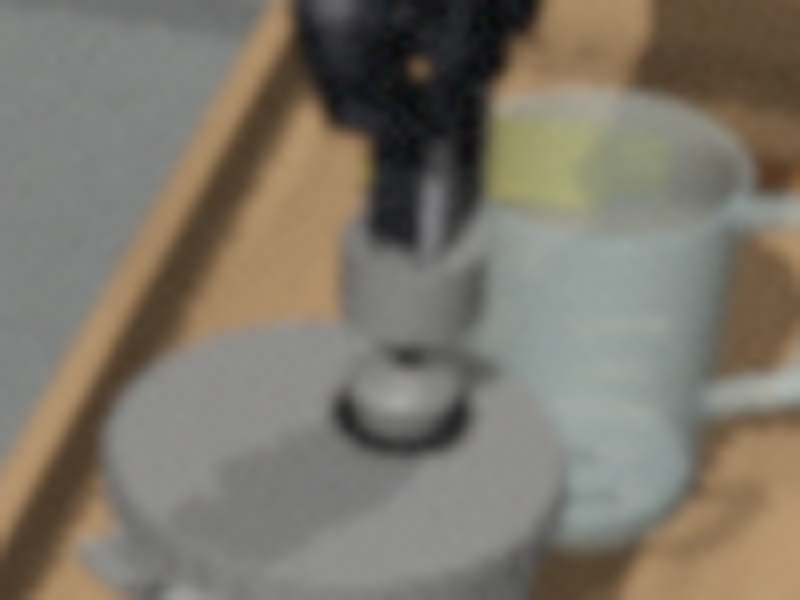

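The picture shows the cap above the neck: the skirt is centred at about column 416 and the neck and seal at about 403. I'll turn that into an offset.

Run:
```python
from h import *
u0,v0=357-50,173-40
a=proj("side",[[605,-26,160],[605,-26,112],[605,-26,125],[615,-26,125],[605,-16,125]]);print((a-[u0,v0]).round(2)*8)
```

```text
[[410.8  262.96]
 [400.24 409.28]
 [403.04 370.48]
 [367.84 364.16]
 [394.64 389.76]]
```

```bash
python3 -m pendant '[[0,0.2,0.8,6,0],[0,0,0,6,0],[0,0,0,4,0],[0,0,0,0,0],[0,0,0,0,0]]' 80; python3 -m pendant '[[0,0,0,2,0],[0,0,0,2,0],[0,0,0,0,0],[0,0,0,0,0]]'; python3 -m pendant '[[0,0,0,1,0],[0,0,0,1,0],[0,0,0,0,0],[0,0,0,0,0]]'
```

```text
time: 8.05
tool_pos: [603.7, -25.9, 157.5]
tcp_rot: [-180.0, 0.0, 77.2]
ft_force: [0.4, -0.5, -0.6]
finger_gap: 19.1
time: 8.45
tool_pos: [603.9, -25.9, 153.8]
tcp_rot: [-180.0, 0.0, 77.2]
ft_force: [0.4, -0.3, -0.3]
finger_gap: 18.8
time: 8.85
tool_pos: [603.9, -25.9, 151.8]
tcp_rot: [-180.0, 0.0, 77.2]
ft_force: [-0.4, 0.6, 0.1]
finger_gap: 18.8
```

```bash
for i in 1 ; do python3 -m pendant '[[0,0,0,1,0],[0,0,0,1,0],[0,0,0,0,0],[0,0,0,0,0]]'; python3 -m pendant '[[0,0,0,1,0],[0,0,0,1,0],[0,0,0,0,0],[0,0,0,0,0]]'; python3 -m pendant '[[0,0,0,0.5,0],[0,0,0,0.5,0],[0,0,0,0,0],[0,0,0,0,0]]'; done
```

```text
time: 9.25
tool_pos: [604.2, -26.2, 150.4]
tcp_rot: [179.9, 0.0, 77.2]
ft_force: [-1.7, -2.4, 5.6]
finger_gap: 18.9
time: 9.65
tool_pos: [604.8, -26.2, 149.6]
tcp_rot: [179.8, 0.0, 77.2]
ft_force: [-3.1, -1.9, 12.1]
finger_gap: 18.6
time: 10.05
tool_pos: [605.1, -26.3, 149.4]
tcp_rot: [179.8, 0.0, 77.2]
ft_force: [-3.5, -1.4, 15.3]
finger_gap: 19.1
```

15 N without a click, and there is some lateral force. I'll look before pressing further.

Run:
```python
from h import *
from bench import r
s=r.sense();print(s["time"],s["tool_pos"].round(1) if hasattr(s["tool_pos"],"round") else s["tool_pos"],s["ft_force"],s["wrist_torque"],s["tcp_rot"])
p,d=optics.snapshot("side");np.save("pics/s4.npy",d)
W=cloud("side",d)
L=near(W,(619,-10),75,104,115);print("lid",mid(L))
u,v=357,173
print(((proj("side",[[605,-26,140],[605,-26,124],[605,-26,109]])-[u-50,v-40])*8).round(1))
cv2.imwrite("pics/s4.png",cv2.resize(p[v-40:v+35,u-50:u+50],(800,600),interpolation=cv2.INTER_CUBIC))
```

```text
10.05 [605.1 -26.3 149.4] [-3.50128827 -1.36754802 15.26012698] [-0.28879418  0.80380004 -0.02123739] [1.79798758e+02 7.53388176e-03 7.71718317e+01]
lid (array([619.9,  -6.4, 109.2]), array([128.5, 122.9,  10.8]), 1385)
[[406.3 325. ]
 [402.8 373.5]
 [399.6 418.1]]
```

View pics/s4.png

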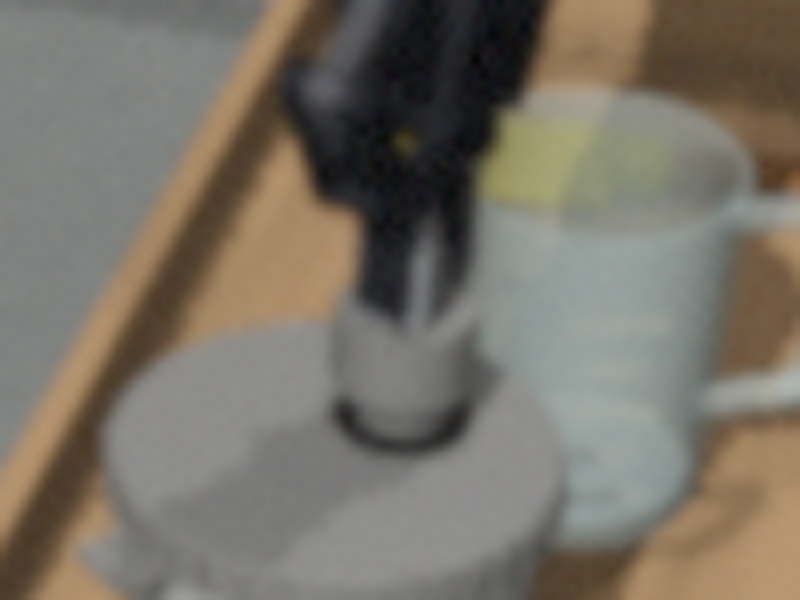

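The cap sits on the neck in line with the seal, and the same small sideways force showed when pressing on the dish, so it comes from the arm. I'll keep pressing in small steps.

```bash
python3 -m pendant '[[0,0,0,0.5,0],[0,0,0,0.5,0],[0,0,0,0,0],[0,0,0,0,0]]' 100; python3 -m pendant '[[0,0,0,0,0],[0,0,0,0,0],[0,0,0,0,0]]'
```

```text
time: 10.5
tool_pos: [604.6, -26.2, 147.5]
tcp_rot: [179.9, 0.0, 77.2]
ft_force: [-3.4, -2.8, 9.5]
finger_gap: 18.5
time: 10.8
tool_pos: [604.6, -26.2, 147.3]
tcp_rot: [179.9, 0.0, 77.2]
ft_force: [-2.4, -1.9, 10.0]
finger_gap: 18.6
```

```bash
python3 -m pendant '[[0,0,0,0.5,0],[0,0,0,0.5,0],[0,0,0,0,0],[0,0,0,0,0]]'; python3 -m pendant '[[0,0,0,1,0],[0,0,0,1,0],[0,0,0,0,0],[0,0,0,0,0]]'; python3 -m pendant '[[0,0,0,1,0],[0,0,0,1,0],[0,0,0,0,0],[0,0,0,0,0]]'
```

```text
time: 11.2
tool_pos: [603.9, -26.1, 144.8]
tcp_rot: [180.0, 0.0, 77.2]
ft_force: [-1.2, -2.5, 4.6]
finger_gap: 18.1
time: 11.6
tool_pos: [603.0, -25.4, 141.2]
tcp_rot: [-179.8, -0.0, 77.2]
ft_force: [0.1, 0.4, -7.8]
finger_gap: 18.2
time: 12.0
tool_pos: [603.7, -25.7, 140.6]
tcp_rot: [-180.0, -0.0, 77.2]
ft_force: [-1.8, -0.6, -4.8]
finger_gap: 18.2
```

It clicked, and the cap is now being drawn down. I'll press on to the seal.

```bash
python3 -m pendant '[[0,0,0,1,0],[0,0,0,0.5,0],[0,0,0,0,0],[0,0,0,0,0]]'; python3 -m pendant '[[0,0,0,1,0],[0,0,0,0.5,0],[0,0,0,0,0],[0,0,0,0,0]]'
```

```text
time: 12.4
tool_pos: [604.0, -25.8, 139.5]
tcp_rot: [180.0, -0.0, 77.2]
ft_force: [-2.1, -1.6, -2.0]
finger_gap: 18.3
time: 12.8
tool_pos: [604.3, -25.8, 138.4]
tcp_rot: [179.9, -0.0, 77.2]
ft_force: [-2.1, 1.1, 2.3]
finger_gap: 17.8
```

```bash
python3 -m pendant '[[0,0,0,1,0],[0,0,0,0.5,0],[0,0,0,0,0],[0,0,0,0,0]]'; python3 -m pendant '[[0,0,0,1,0],[0,0,0,0,0],[0,0,0,0,0]]'
```

```text
time: 13.2
tool_pos: [604.4, -25.8, 137.2]
tcp_rot: [179.9, -0.0, 77.2]
ft_force: [-3.8, 0.3, 6.2]
finger_gap: 18.3
time: 13.5
tool_pos: [604.4, -25.9, 136.6]
tcp_rot: [179.9, -0.0, 77.2]
ft_force: [-4.1, 0.6, 8.5]
finger_gap: 18.5
```

The slope is about 4 N/mm, which matches the seal being squeezed by about 2 mm. I'll add a little more, hold and check.

```bash
python3 -m pendant '[[0,0,0,0.5,0],[0,0,0,0,0],[0,0,0,0,0],[0,0,0,0,0],[0,0,0,0,0],[0,0,0,0,0],[0,0,0,0,0],[0,0,0,0,0],[0,0,0,0,0],[0,0,0,0,0]]'
python3 - <<'E'
from h import *
p,d=optics.snapshot("side")
W=cloud("side",d)
L=near(W,(619,-10),75,104,115);print("lid",mid(L))
u,v=357,173
cv2.imwrite("pics/s5.png",cv2.resize(p[v-40:v+35,u-50:u+50],(800,600),interpolation=cv2.INTER_CUBIC))
E
```

```text
time: 14.5
tool_pos: [604.5, -25.9, 136.3]
tcp_rot: [179.9, -0.0, 77.2]
ft_force: [-5.9, 0.9, 9.1]
finger_gap: 18.0
lid (array([619.4,  -6.2, 109.2]), array([128. , 125.3,  10.9]), 1347)
```

View pics/s5.png

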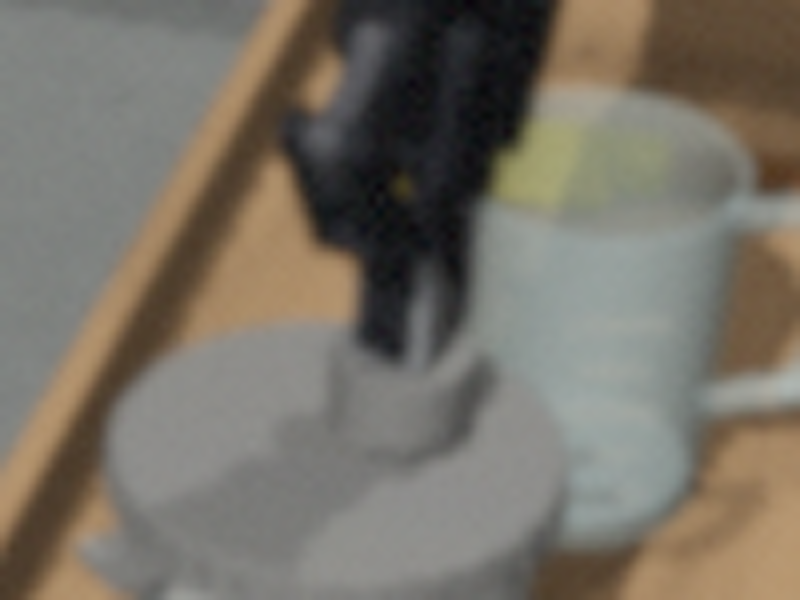

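The cap is fully down and square, with the seal covered and the tub and jug where they were. Force is steady at about 9 N, so I'm handing in.

```bash
python3 -c "from bench import hand_in; print(hand_in())"
```

```text
the job is handed in; nothing more can be done
None
```

The vent cap is snapped onto the tub's neck, and I handed the job in with the gripper still pressing it down. I used the smaller grey cap from the lid rest and left the purple and larger grey ones alone. `hand_in()` gives no verdict, so I have only my own checks.

- **Click:** resistance rose to about 15 N, above the stated 8–12 N peak. It then fell away and turned into a pull of about 8 N downwards as the bead drew the cap on.
- **Press:** after the click the force rose at about 4 N per mm, which matches the seal. It was 9.1 N at the last reading (clock 14.5 s), roughly 2–2.5 mm of squeeze.
- **Fit:** the last side picture shows the cap down and square with the seal ring hidden. The lid's height is unchanged and the tub looks unmoved.
- **Bystanders:** the jug looked undisturbed in that picture. The lid rest was in its place when I lifted the cap. I did not check the dough hook or spatula again, but the arm went nowhere near the spatula and passed well above the dough hook.
- **Disagreements:**
  - The two cameras differed by 2–6 mm on the neck's y position, depending on the feature measured, so I aligned using the side picture.
  - A sideways force, up to about 6 N at the end, came with the pressing. A smaller one showed when I pressed on the dish, so I put it down to the arm.

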